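# Unlatch the sample chest and load the tube rack

### The job

A grey transport chest has come to the analyser bench with its lid held shut by a steel hasp. Flip the hasp up off its staple and well clear while the lid is still shut, then raise the lid until it stands about upright and leave it open. Take the tube rack out by its carrying handle, keep it upright, and set it down (do not drop it) flat in the sample loader's tray, square with the tray; leave the jar in the chest and the other loose things on the bench where they are.

Things in the scene. Friction and masses are not known exactly. Their poses are not given: they have to be found in the camera images.
- chest: grey plastic chest, fixed, 190 (x) x 280 (y) x 120 mm high plus 8 mm lid; walls, floor 5 mm. Origin: centre of underside; x from front (hasp side, towards robot) to hinge side, z up. An 8 mm square steel staple sticks out 26 mm from the middle of the front wall, 97 mm above the bench, through the hasp's slot. The rack stands in one half (y about +65 or -65, x about -15 mm), the jar in the other.
- hasp (a joint): angle of the steel hasp about its hinge on the lid's front edge (axis along chest y): 0 = hanging down over the staple, 1.57 = straight out to the front, 2.6 = stop, folded up over the lid. Its tab moves forward, up, then back. Stiff: stays where left (about 1.5 to 2 N at the tab moves it). Off the staple after about 0.6 rad. The lid carries it.
- hasp_tab (a point): grip point on the hasp's finger tab. Strap 36 mm wide, hangs 58 mm down; at its lower end the flat tab (22 mm wide along chest y, 6 thick, 40 long) sticks out square to it, forward when hanging. Point: mid-width, 28 mm out from the strap, 12 mm from the tab's end, 55 mm below the hinge when hanging. Pinch across the 22 mm or lift from beneath; it pivots between fingers as it swings.
- hasp_hinge (a point): middle of the hasp's hinge axis, at the middle of the lid's front edge, 124 mm above the bench with the lid shut, 9 mm in front of the front wall's outer face.
- lid (a joint): angle of the lid about its hinge on the chest's far top edge: 0 = shut, 1.57 = upright, 1.75 = its stop. Stiff hinge: the lid stays where it is left; about 7 N at the pull tab raises it. With the hasp on its staple it lifts only about 0.03 rad.
- lid_tab (a point): grip point on the lid's black pull tab, which sticks forward from the lid's front edge in the lid's plane, 115 mm to the right of the hasp (chest -y). Tab 26 mm wide along chest y, 10 thick, 44 long; point mid-width, 28 mm out from the lid's edge, 221 mm from the hinge axis, 124 mm above the bench when shut. Pinch across the 26 mm; it pivots between the fingers as the lid swings.
- lid_hinge (a point): middle of the lid's hinge axis on the chest's far top edge, 124 mm above the bench; axis along the chest's y.
- rack_mid (a point): white tube rack, loose, under 0.5 kg, 120 (its x) x 60 (y) x 105 mm high; point at centre, 52.5 mm above its underside; z up. Black tube caps reach 60 mm up. Carrying handle in the middle, a bridge along x: bar 70 mm long, 14 mm thick (y), 85 to 105 mm above the underside, on 14 mm legs at x = -28, +28 mm. Its x is roughly along the chest's x at first.
- jar_mid (a point): closed round jar, 60 mm across, 85 mm high, standing in the chest beside the rack; point at its centre half-way up. Leave it there.
- tray (a point): middle of the floor of the sample loader's tray, 30 mm above the bench. Loader: low white fixed unit with a shallow open tray, 150 (x) x 90 (y) mm inside, lip 12 mm high; on its right (-y) a drive housing 62 mm high, 54 to 174 mm from this point. The rack stands in it with its x along the tray's x, either way round.
- beaker: empty open cup, 68 mm across, 70 mm high, loose on the bench; origin at the underside. Leave it.
- dropper1: dropper bottle, 32 mm across, 84 mm high, loose; origin at the underside. Leave it.
- dropper2: second dropper bottle, the same. Leave it.
- tipbox: clear pipette-tip box, 120 x 85 x 60 mm, loose; origin at the underside. Leave it.
- washbottle: white bottle, 68 mm across, 160 mm high, loose, beyond the loader; origin at the underside. Leave it.

How it is judged:
By the outcome, as a careful person would: the job done as asked, in the order asked, and still so for the second after the job is handed in, with the robot touching nothing.
It also fails if it takes over 72 s, if anything falls off the work surface, if the arm or the gripper's body presses on something with over 40 N, if the wrist force passes 120 N, or if a joint passes its speed limit or range.

### The arm

A 7-joint arm with a two-finger parallel gripper is mounted at the origin on the work surface. World frame = base frame: x ahead of the robot, y to its left, z up, the work surface at z = 0. Lengths are in m, angles in rad, forces in N, time in s.
With the tool pointing down it reaches from about 0.425 to 0.875 m from the base axis. Payload 4.7 kg.
Tool frame: the origin (TCP) lies at the very end of the fingers, on their centre line; the grasp point (between the pads) lies 19 mm behind it; x points along the fingers, y is the direction in which the jaws open and shut, and the axes are right-handed (so a half turn about x gives the same grasp; the last joint's range is limited). The gripper opens to 87 mm and grips with 3 to 60 N. Pads are 19 mm wide; open, the fingers measure 117 mm over their backs; the gripper's body (75 mm by 190 mm) begins 51 mm behind the grasp point.
Start: joints at [1.358, 0.321, -0.07, 1.45, 0.023, 1.371, -0.057], TCP at [0.146, -0.633, 0.223] pointing down, gripper open.
Joint ranges: [-2.86, 2.86], [-0.3, 2.09], [-1.38, 1.24], [0.06, 2.45], [-1.56, 4.7], [0.09, 2.05], [-2.69, 2.69]. Speed limits (rad/s): [2.57, 2.57, 3.14, 3.14, 3.14, 3.14, 3.14].

### API

Orientations are given as a rotation vector (axis times angle).
In Python, from workcell import telemetry, imaging, manip, models gives the robot as it stands.
- The arm moves only by the shell command python3 -m jog 'ROWS' [FORCE]. ROWS is JSON, a list of rows, each a list of 3 entries, a list of its own where there are three numbers: the shift along the tool's x, y, z in m, then the turn, a rotation vector about the tool's x, y, z in degrees, then the finger opening in m, from 0 to 0.087. A call has 1 to 12 rows; each row shifts and turns the commanded pose from where the row before left it, along the tool's axes as they then stand; what a row does not reach is not made up. A row lasts 1/8 s, in which the tool goes at most 62.5 mm and 10.7 degrees, less where a joint would pass 70% of its speed; a pose out of reach is approached as far as the arm can. A call with a gripper value outside its range is refused whole. The fingers move at their own pace and stop on an object; FORCE is the grip in N (left out, the last holds). Time passes only in rows, so rows that do not move let the fingers close. It gives the time, the measured TCP pose, the force and the opening at its end, in the units of the state.
- telemetry.read_state(): the state, without advancing time (a new reading comes with each control period).
- imaging.snapshot(name): name is "side" or "top" or "wrist"; returns the picture (420x560x3 uint8, red, green, blue); there is no depth.
- imaging.camera_info(name): a dict with "mtx" (3x3 intrinsics, pixels), "dist" ([k1, k2, p1, p2, k3] as OpenCV has them; the pictures are not rectified), "position" and "orientation" of the camera in the world; the wrist camera has in their place "tool_from_camera" (4x4, takes a point from camera to tool coordinates, whose origin is the TCP and whose axes are the tool frame's). Camera axes: x right, y down, z forward; pixel columns grow to the right and rows downward; lengths in m; the calibration is good to about 2 mm. A picture is of the moment at which its call begins: read the wrist's pose just before it. camera_info takes no time and is no camera call.
- manip.finish_job(): hands the job in, once; it reports no verdict.
Trained networks look in the newest picture that a camera, given by its name, has taken for a name from the list of things; names that differ only in an ending like _2 or _b are one class to them, and where a whole thing is asked for, a point or a joint stands for the part that bears it (a point fixed in the world has none). Each returns a list of dicts, best first, with "p" (0 to 1); they miss things now and then, are a little off and sometimes report something else, mostly with a low value. They report only what shows in the picture. A call takes as long as a camera call.
- models.look_for(camera, thing): "xyz" ([x, y, z] in m, in world coordinates, good to about 4 mm: the middle of the surface that is visible of it).
The state is a dict: "time": time; "joints": joint angles; "joint_velocities": joint speeds; "tau": joint torques, N m; "tcp_pos": TCP position; "tcp_rot": TCP orientation; "contact_force": force on the tool from outside, world axes, zero at the start; "wrist_torque": the same for the moment, N m; "width": opening from 0.0 (shut) to 1.0 (fully open).
Only numpy, scipy, OpenCV 4.12 (cv2) and the standard library are available. Lean on these libraries where they do the work, as an engineer would, in place of code of your own. Each camera call takes 0.05 s, during which the arm holds its last target.

## Working session

There is one attempt and no reset: what is moved stays moved. The work goes in short steps, Python scripts to look and compute and a shell command to move; the robot and the scene stay as the last step left them, time stands still between calls to the robot, and variables do not carry over. Pictures are saved under pics/ and viewed, and the job is handed in when it is done.

```bash
ls; mkdir -p pics
cat > h.py <<'E'
import numpy as np, cv2
from scipy.spatial.transform import Rotation as R
from workcell import telemetry, imaging, manip, models
def snap(name,f):
    im=imaging.snapshot(name); cv2.imwrite('pics/'+f,im[:,:,::-1]); return im
def st():
    s=telemetry.read_state(); 
    print('t',round(s['time'],2),'tcp',np.round(s['tcp_pos'],4),'F',np.round(s['contact_force'],1),'w',round(s['width'],3)); 
    print(np.round(R.from_rotvec(s['tcp_rot']).as_matrix(),3)); print('q',np.round(s['joints'],3)); return s
E
python3 - <<'E'
from h import *
st()
for c in ('top','side'):
    snap(c,c+'0.png')
    i=imaging.camera_info(c); print(c,{k:np.round(v,3).tolist() for k,v in i.items() if k!='dist'})
    for t in ('chest','hasp_tab','hasp_hinge','lid_tab','lid_hinge','tray','beaker','dropper1','tipbox','washbottle'):
        r=models.look_for(c,t)
        print(t,[(np.round(a['xyz'],3).tolist(),round(a['p'],2)) for a in r[:3]])
print(telemetry.read_state()['time'])
E
```

```text
pics
t 0.0 tcp [ 0.146  -0.6328  0.2214] F [-0.1 -0.4  0.6] w 1.003
[[-0.001  0.225 -0.974]
 [ 0.002 -0.974 -0.225]
 [-1.    -0.002  0.   ]]
q [ 1.358  0.322 -0.07   1.452  0.023  1.371 -0.057]
top {'mtx': [[388.629, 0.0, 279.108], [0.0, 388.629, 208.997], [0.0, 0.0, 1.0]], 'position': [0.476, 0.097, 0.971], 'orientation': [-2.147, 2.194, -0.148]}
chest [([0.6, 0.078, 0.128], 0.66)]
hasp_tab [([0.747, -0.112, 0.048], 0.73), ([0.486, 0.051, 0.079], 0.72), ([0.599, 0.078, 0.13], 0.29)]
hasp_hinge [([0.493, 0.055, 0.075], 0.74)]
lid_tab [([0.602, 0.079, 0.128], 0.81)]
lid_hinge [([0.599, 0.081, 0.128], 0.96), ([0.589, 0.457, 0.059], 0.43)]
tray [([0.554, -0.343, 0.043], 0.88)]
beaker [([0.392, -0.096, 0.032], 0.85), ([0.598, 0.079, 0.131], 0.66)]
dropper1 [([0.451, 0.39, 0.043], 0.59), ([0.749, -0.111, 0.048], 0.58), ([0.598, 0.082, 0.125], 0.17)]
tipbox [([0.588, 0.456, 0.058], 0.92)]
washbottle [([0.747, -0.262, 0.107], 0.92)]
side {'mtx': [[456.552, 0.0, 277.828], [0.0, 456.552, 202.464], [0.0, 0.0, 1.0]], 'position': [0.389, 0.866, 0.839], 'orientation': [-0.362, 2.774, -1.189]}
chest [([0.589, 0.159, 0.129], 0.86)]
hasp_tab [([0.492, 0.057, 0.078], 0.74)]
hasp_hinge [([0.488, 0.06, 0.074], 0.53)]
lid_tab [([0.6, 0.103, 0.13], 0.71)]
lid_hinge [([0.6, 0.104, 0.128], 0.97), ([0.59, 0.157, 0.128], 0.52)]
tray [([0.555, -0.334, 0.04], 0.98), ([0.598, 0.102, 0.128], 0.32)]
beaker [([0.396, -0.069, 0.048], 0.86)]
dropper1 [([0.446, 0.406, 0.041], 0.8)]
tipbox [([0.585, 0.485, 0.058], 0.74), ([0.557, -0.334, 0.041], 0.43)]
washbottle [([0.757, -0.253, 0.083], 0.96), ([0.6, 0.102, 0.13], 0.67)]
1.1
```

View pics/top0.png

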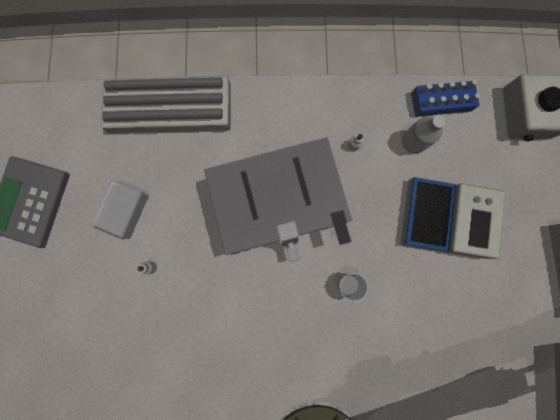

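View pics/side0.png

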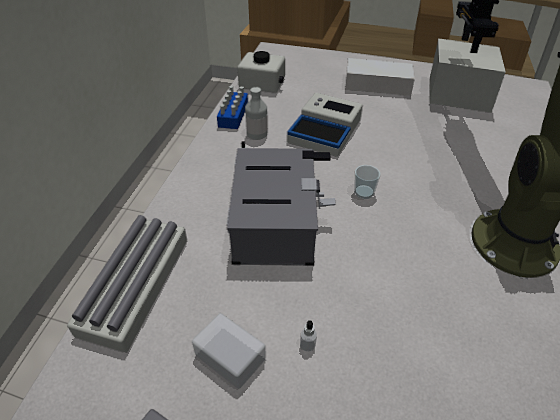

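The top picture shows the chest lid with corners near (205,180), (328,140), (350,218) and (222,252). The hasp tab is at (292,253), the lid tab at (341,227), the blue tray at (431,214) and the beaker at (351,285), close to the lid tab. I'll zoom in to measure these.

Run:
```python
import cv2
a=cv2.imread('pics/top0.png')
cv2.imwrite('pics/z1.png',cv2.resize(a[130:310,190:380],(760,600*720//720),interpolation=cv2.INTER_CUBIC)[:600])
cv2.imwrite('pics/z2.png',cv2.resize(a[165:270,395:515],None,fx=5,fy=5,interpolation=cv2.INTER_CUBIC))
```

```text
(no output)
```

View pics/z1.png

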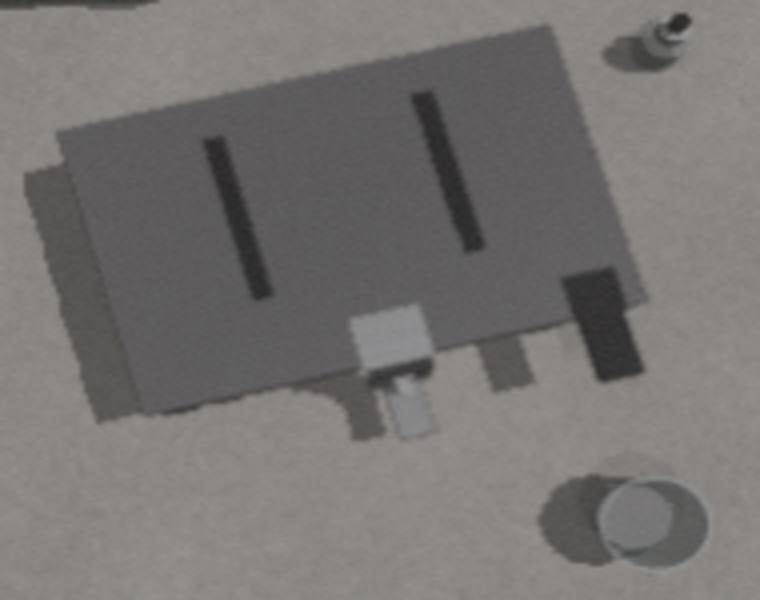

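View pics/z2.png

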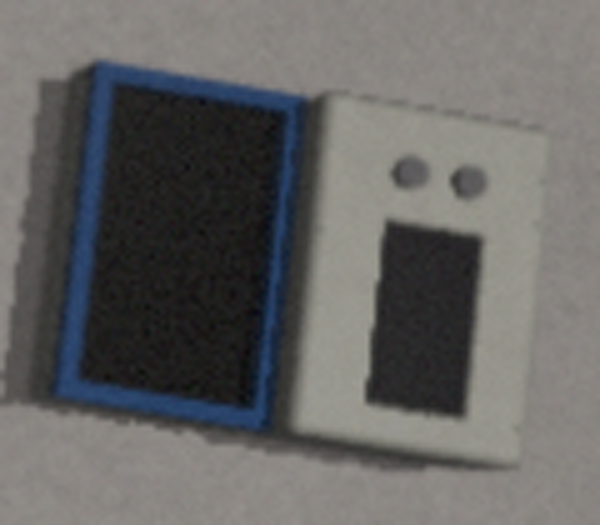

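```bash
cat >> h.py <<'E'
def ray(cam,uv,pose=None):
    i=imaging.camera_info(cam)
    p=cv2.undistortPoints(np.array(uv,float).reshape(-1,1,2),np.array(i['mtx']),np.array(i['dist']))[:,0]
    d=np.c_[p,np.ones(len(p))]
    if cam=='wrist':
        s=pose; T=np.array(i['tool_from_camera']); Rt=R.from_rotvec(s['tcp_rot']).as_matrix()
        Rc=Rt@T[:3,:3]; o=Rt@T[:3,3]+s['tcp_pos']
    else: Rc=R.from_rotvec(i['orientation']).as_matrix(); o=np.array(i['position'])
    return o,d@Rc.T
def onz(cam,uv,z,pose=None):
    o,d=ray(cam,uv,pose); return o+d*((z-o[2])/d[:,2])[:,None]
def proj(cam,P,pose=None):
    i=imaging.camera_info(cam)
    if cam=='wrist':
        s=pose; T=np.array(i['tool_from_camera']); Rt=R.from_rotvec(s['tcp_rot']).as_matrix()
        Rc=Rt@T[:3,:3]; o=Rt@T[:3,3]+s['tcp_pos']
    else: Rc=R.from_rotvec(i['orientation']).as_matrix(); o=np.array(i['position'])
    q=(np.array(P,float).reshape(-1,3)-o)@Rc
    return cv2.projectPoints(q,np.zeros(3),np.zeros(3),np.array(i['mtx']),np.array(i['dist']))[0][:,0]
E
python3 - <<'E'
from h import *
c=np.array([(58,132),(550,26),(646,300),(152,412)],float)
c=np.c_[190+c[:,0]/4-.37,130+c[:,1]/3.3333-.35]
P=onz('top',c,.128); print(P.round(4)); 
for k in range(4):
    d=P[(k+1)%4]-P[k]; print(np.linalg.norm(d).round(4),np.degrees(np.arctan2(d[1],d[0])).round(2))
print('ctr',P.mean(0))
c=np.array([(95,62),(303,98),(265,430),(55,392)],float)/5-.4+[395,165]
P=onz('top',c,.042); print(P.round(4)); 
for k in range(4):
    d=P[(k+1)%4]-P[k]; print(np.linalg.norm(d).round(4),np.degrees(np.arctan2(d[1],d[0])).round(2))
print('ctr',P.mean(0))
c=np.array([(412,407),],float)
c=np.c_[190+c[:,0]/4-.37,130+c[:,1]/3.3333-.35]
print('tab',onz('top',c,.07))
c=np.array([(620,345),],float)
c=np.c_[190+c[:,0]/4-.37,130+c[:,1]/3.3333-.35]
print('lidtab',onz('top',c,.128))
E
```

```text
[[ 0.6672  0.2435  0.128 ]
 [ 0.7349 -0.032   0.128 ]
 [ 0.5485 -0.0777  0.128 ]
 [ 0.4815  0.1928  0.128 ]]
0.2837 -76.19
0.1919 -166.23
0.2787 103.91
0.1925 15.26
ctr [0.60799872 0.08167505 0.128     ]
[[ 0.6581 -0.2564  0.042 ]
 [ 0.6384 -0.3617  0.042 ]
 [ 0.4749 -0.3301  0.042 ]
 [ 0.4962 -0.2262  0.042 ]]
0.1071 -100.6
0.1665 169.04
0.106 78.4
0.1647 -10.57
ctr [ 0.56688409 -0.29361766  0.042     ]
tab [[0.48197715 0.04946644 0.07      ]]
lidtab [[ 0.51923004 -0.06208697  0.128     ]]
```

```bash
cat >> h.py <<'E'
CC=np.array([.608,.0817,0.]); CY=14.1
RC=R.from_euler('z',CY,degrees=True).as_matrix()
def ch(x,y,z): return CC+RC@np.array([x,y,z])
# tool down: x=-Z, y=-chesty, z=-chestx
def Rd(yaw=CY,tilt=0):
    Rz=R.from_euler('z',yaw,degrees=True).as_matrix()
    return Rz@np.array([[0,0,-1],[0,-1,0],[-1,0,0.]])@R.from_euler('y',tilt,degrees=True).as_matrix()
def delta(tgt,Rt=None):
    s=telemetry.read_state(); Rm=R.from_rotvec(s['tcp_rot']).as_matrix()
    sh=Rm.T@(np.array(tgt)-s['tcp_pos']); print('shift',sh.round(4),np.linalg.norm(sh).round(3),end=' ')
    if Rt is not None: print('turn',np.degrees(R.from_matrix(Rm.T@Rt).as_rotvec()).round(2),end='')
    print()
E
python3 -m jog '[[[-0.003,-0.023,-0.04],[0,0,0],0.087],[[-0.003,-0.023,-0.04],[0,0,0],0.087],[[-0.003,-0.023,-0.04],[0,0,0],0.087],[[-0.003,-0.023,-0.04],[0,0,0],0.087],[[-0.003,-0.023,-0.04],[0,0,0],0.087],[[-0.003,-0.023,-0.04],[0,0,0],0.087],[[-0.003,-0.023,-0.04],[0,0,0],0.087],[[-0.003,-0.023,-0.04],[0,0,0],0.087],[[-0.003,-0.023,-0.04],[0,0,0],0.087]]'
python3 - <<'E'
from h import *
st()
print(proj('top',[ch(-.098,.14,.128),ch(.095,-.14,.128)]).round(1),proj('side',[ch(-.098,.14,.128),ch(.095,.14,.128),ch(-.098,-.14,.128),ch(.095,-.14,.128),ch(-.132,0,.069),ch(-.126,-.115,.124)]).round(1))
delta(ch(-.137,0,.25),Rd(CY,0))
E
```

```text
time: 2.22
tcp_pos: [0.4513, -0.3497, 0.2499]
tcp_rot: [2.101, 0.238, -2.101]
contact_force: [0.8, -1.3, -0.2]
width: 1.0
t 2.23 tcp [ 0.4513 -0.3497  0.2499] F [ 0.8 -1.3 -0.2] w 1.0
[[ 0.     0.225 -0.974]
 [-0.001 -0.974 -0.225]
 [-1.     0.001 -0.   ]]
q [ 0.919  0.158 -0.344  1.603  0.054  1.389 -0.774]
[[227.3 254.5]
 [326.7 137.7]] [[317.9 226.4]
 [228.  225.5]
 [312.4 147.8]
 [238.  147.2]
 [327.4 201.6]
 [323.7 155. ]]
shift [-3.000e-04 -3.825e-01 -1.126e-01] 0.399 turn [-1.11 -0.01 -0.04]
```

Run:
```python
import cv2
a=cv2.imread('pics/side0.png')
cv2.imwrite('pics/z3.png',cv2.resize(a[130:280,210:400],None,fx=4,fy=4,interpolation=cv2.INTER_CUBIC))
```

```text
(no output)
```

View pics/z3.png

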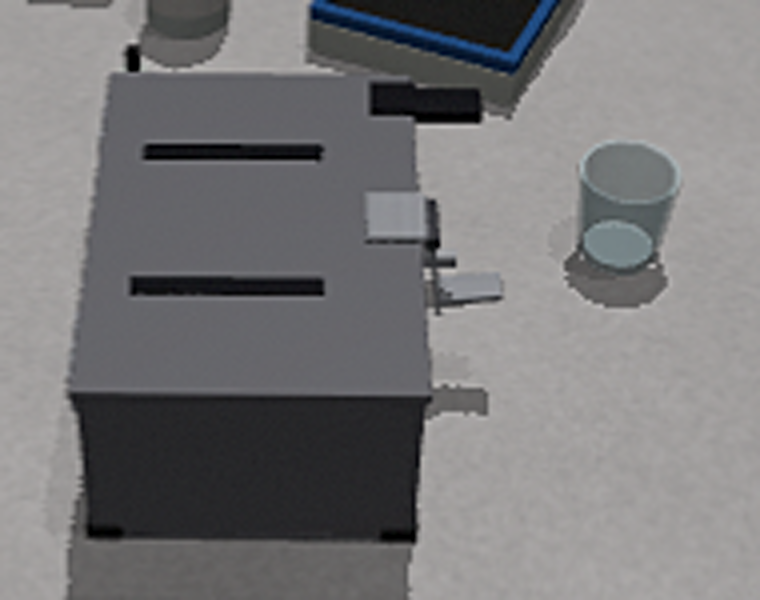

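The side picture agrees with the pose I fitted to within 2 px, and the hasp tab centre is at about (328,202). Next I move above the hasp.

```bash
python3 -m jog '[[[0,-0.048,-0.014],[-1.1,0,0],0.07],[[0,-0.047,-0.015],[0,0,0],0.06],[[0,-0.047,-0.015],[0,0,0],0.06],[[0,-0.047,-0.015],[0,0,0],0.06],[[0,-0.047,-0.015],[0,0,0],0.06],[[0,-0.047,-0.015],[0,0,0],0.06],[[0,-0.047,-0.015],[0,0,0],0.06],[[0,-0.047,-0.015],[0,0,0],0.06],[[0,0,0],[0,10,0],0.06],[[0,0,0],[0,10,0],0.06],[[0,0,0],[0,0,0],0.06]]'
python3 - <<'E'
from h import *
st()
s=telemetry.read_state();im=snap('wrist','w1.png')
print(proj('wrist',[ch(-.132,0,.069),ch(-.104,0,.124),ch(-.126,-.115,.124)],s).round(1))
for t in ('hasp_tab','hasp_hinge','lid_tab'):
    r=models.look_for('wrist',t); print(t,[(np.round(a['xyz'],4).tolist(),round(a['p'],2)) for a in r[:3]])
delta(ch(-.137,0,.13),Rd(CY,20))
E
```

```text
time: 3.6
tcp_pos: [0.4772, 0.0429, 0.2502]
tcp_rot: [2.339, 0.276, -1.825]
contact_force: [0.1, 0.2, 0.8]
width: 0.687
t 3.6 tcp [0.4772 0.0429 0.2502] F [0.1 0.2 0.8] w 0.687
[[ 0.237  0.243 -0.94 ]
 [ 0.046 -0.97  -0.24 ]
 [-0.97   0.014 -0.241]]
q [ 0.396 -0.255 -0.441  1.99  -0.157  1.144 -1.321]
[[275.4 228.1]
 [274.9 206.4]
 [386.1 227.6]]
hasp_tab [([0.4898, 0.0509, 0.0699], 0.74), ([0.6037, 0.0774, 0.1287], 0.7)]
hasp_hinge [([0.4871, 0.0535, 0.0773], 0.61), ([0.7387, -0.1092, 0.0411], 0.23)]
lid_tab [([0.6033, 0.0785, 0.125], 0.68)]
shift [ 0.1159 -0.0079  0.0308] 0.12 turn [ 0.21  6.11 -0.79]
```

View pics/w1.png

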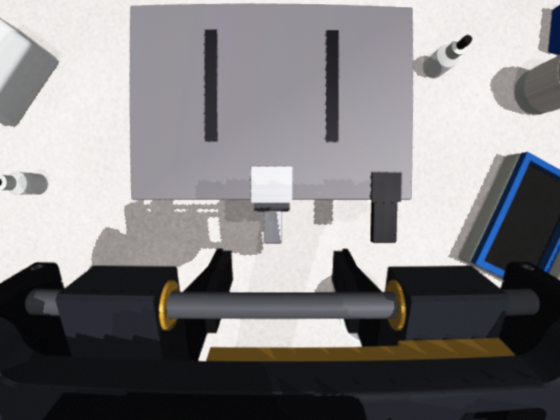

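```bash
sed -i 's/^CC=.*/CC=np.array([.6077,.0829,0.]); CY=14.1/' h.py
python3 - <<'E'
from h import *
delta(ch(-.138,0,.14),Rd(CY,14))
E
```

```text
shift [ 0.106  -0.009   0.0294] 0.11 turn [ 0.16  0.11 -0.8 ]
```

```bash
python3 -m jog '[[[0,-0.009,0.029],[0,0,-0.8],0.06],[[0.035,0,0],[0,0,0],0.06],[[0.035,0,0],[0,0,0],0.06],[[0.036,0,0],[0,0,0],0.06],[[0,0,0],[0,0,0],0.06]]'
python3 - <<'E'
from h import *
st()
delta(ch(-.138,0,.06),Rd(CY,14))
snap('wrist','w2.png')
E
```

```text
time: 4.42
tcp_pos: [0.481, 0.0483, 0.1396]
tcp_rot: [2.335, 0.283, -1.838]
contact_force: [-0.1, -0.2, 0.8]
width: 0.689
t 4.42 tcp [0.481  0.0483 0.1396] F [-0.1 -0.2  0.8] w 0.689
[[ 0.228  0.243 -0.943]
 [ 0.052 -0.97  -0.238]
 [-0.972  0.006 -0.234]]
q [ 0.177 -0.143 -0.293  2.14  -0.083  0.904 -1.399]
shift [ 0.0758 -0.0031  0.0251] 0.08 turn [ 0.05  0.46 -0.32]
```

View pics/w2.png

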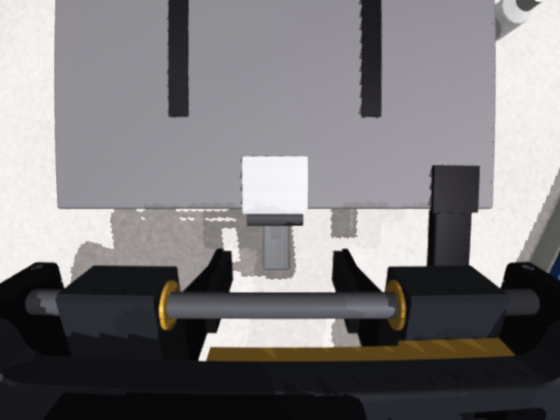

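The tab is at (277,247), slightly left of the finger midline, which matches the computed shift of -3 mm.

```bash
python3 -m jog '[[[0,-0.003,0.025],[0,0,0],0.06],[[0.025,0,0],[0,0,0],0.06],[[0.025,0,0],[0,0,0],0.06],[[0.026,0,0],[0,0,0],0.06],[[0,0,0],[0,0,0],0.06]]'
python3 - <<'E'
from h import *
st()
delta(ch(-.138,0,.06),Rd(CY,14))
snap('wrist','w3.png');snap('side','s3.png')
a=cv2.imread('pics/s3.png')
cv2.imwrite('pics/s3z.png',cv2.resize(a[100:250,230:420],None,fx=4,fy=4))
E
```

```text
time: 5.1
tcp_pos: [0.4763, 0.0492, 0.0629]
tcp_rot: [2.34, 0.282, -1.832]
contact_force: [0.5, 0.1, 0.5]
width: 0.693
t 5.1 tcp [0.4763 0.0492 0.0629] F [0.5 0.1 0.5] w 0.693
[[ 0.234  0.243 -0.941]
 [ 0.052 -0.97  -0.237]
 [-0.971  0.007 -0.239]]
q [ 0.173 -0.053 -0.309  2.237 -0.054  0.715 -1.427]
shift [ 0.0022 -0.0007  0.003 ] 0.004 turn [ 0.04  0.15 -0.39]
```

View pics/w3.png

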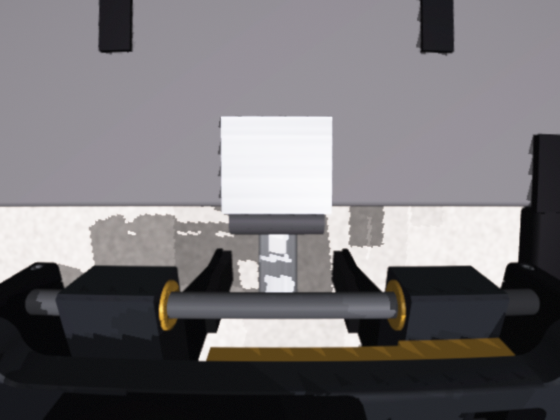

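View pics/s3z.png

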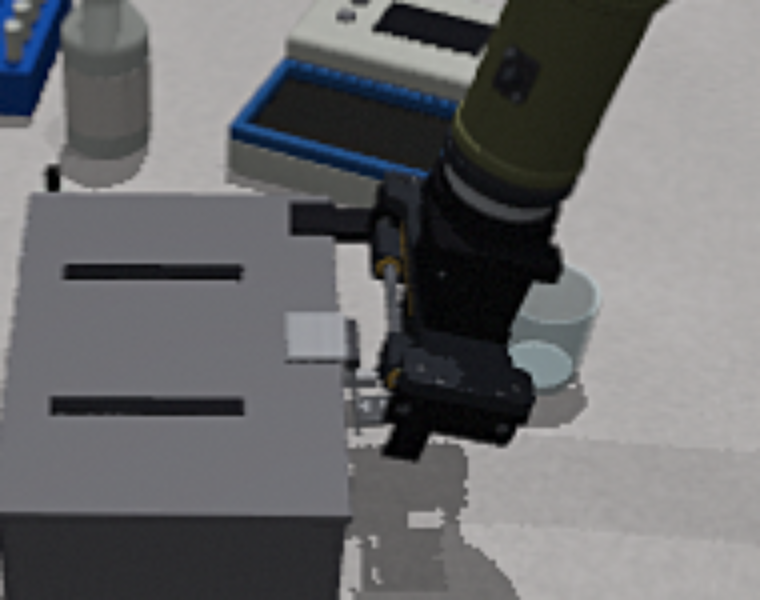

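```bash
python3 -m jog '[[[0.003,-0.001,0.002],[0,0,0],0.06],[[0,0,0],[0,0,0],0.015],[[0,0,0],[0,0,0],0.015],[[0,0,0],[0,0,0],0.015],[[0,0,0],[0,0,0],0.015]]' 25
python3 - <<'E'
from h import *
st()
E
```

```text
time: 5.82
tcp_pos: [0.4749, 0.0501, 0.0594]
tcp_rot: [2.341, 0.282, -1.83]
contact_force: [-0.2, -0.9, -0.2]
width: 0.319
t 5.83 tcp [0.4749 0.0501 0.0594] F [-0.2 -0.9 -0.2] w 0.319
[[ 0.235  0.243 -0.941]
 [ 0.052 -0.97  -0.238]
 [-0.971  0.007 -0.241]]
q [ 0.17  -0.052 -0.309  2.244 -0.052  0.705 -1.43 ]
```

```bash
python3 -m jog '[[[0,0,0],[0,0,0],0.015],[[0,0,0],[0,0,0],0.015],[[0,0,0],[0,0,0],0.015]]' 25
python3 - <<'E'
from h import *
s=st()
# grip: rigid-ish about contact point ~ tab centre at grip; hinge chest (-.104, .124)
g0=RC.T@(s['tcp_pos']-CC); print(g0)
Rm=R.from_rotvec(s['tcp_rot']).as_matrix()
tab=np.array([g0[0]+0.009*-.0,.069])  # chest x,z of contact
# contact: along finger up to z=.069
k=(.069-g0[2])/(-RC.T@Rm[:,0])[2]; cp=g0-k*(RC.T@Rm[:,0]); print('contact',cp,'back along finger',k)
r=np.array([cp[0]+.104,cp[2]-.124])
prev=r
for th in np.radians([12,24,36,48,60,72,84,96,108,120,132,140,146]):
    c,s_=np.cos(th),np.sin(th)
    # rotation: -z -> -x
    n=np.array([r[0]*c+r[1]*s_, -r[0]*s_+r[1]*c]); d=n-prev; prev=n
    w=RC@np.array([d[0],0,d[1]]); print(int(np.degrees(th)+.5),n.round(4),(Rm.T@w).round(4))
E
```

```text
time: 6.2
tcp_pos: [0.4746, 0.0511, 0.0592]
tcp_rot: [2.341, 0.284, -1.83]
contact_force: [-1.3, 4.9, 1.0]
width: 0.246
t 6.2 tcp [0.4746 0.0511 0.0592] F [-1.3  4.9  1. ] w 0.246
[[ 0.235  0.244 -0.941]
 [ 0.053 -0.97  -0.238]
 [-0.971  0.006 -0.241]]
q [ 0.169 -0.052 -0.31   2.244 -0.053  0.705 -1.43 ]
[-0.13682299  0.00156434  0.05924536]
contact [-0.13924018  0.00162521  0.069     ] back along finger 0.010049847265204912
12 [-0.0459 -0.0465] [-0.0108  0.0001  0.0083]
24 [-0.0546 -0.0359] [-0.0123  0.0001  0.0059]
36 [-0.0608 -0.0238] [-0.0133  0.0001  0.0032]
48 [-0.0645 -0.0106] [-0.0137  0.0001  0.0003]
60 [-0.0653  0.003 ] [-0.0134  0.0001 -0.0025]
72 [-0.0632  0.0165] [-0.0126  0.0001 -0.0052]
84 [-0.0584  0.0293] [-0.0112  0.0001 -0.0077]
96 [-0.051   0.0408] [-0.0094  0.0001 -0.0099]
108 [-0.0414  0.0505] [-0.0071  0.0001 -0.0117]
120 [-0.03   0.058] [-0.0045  0.0001 -0.0129]
132 [-0.0173  0.063 ] [-0.0018  0.     -0.0135]
140 [-0.0084  0.0648] [ 0.0004  0.     -0.0091]
146 [-0.0015  0.0653] [ 0.0011  0.     -0.0067]
```

```bash
python3 -m jog '[[[-0.011,0,0.008],[0,0,0],0.015],[[-0.012,0,0.006],[0,0,0],0.015],[[-0.013,0,0.003],[0,0,0],0.015],[[-0.014,0,0],[0,0,0],0.015],[[-0.0135,0,-0.0025],[0,0,0],0.015],[[-0.0125,0,-0.005],[0,0,0],0.015],[[-0.011,0,-0.008],[0,0,0],0.015]]'
python3 - <<'E'
from h import *
s=st(); print(RC.T@(s['tcp_pos']-CC)-[-.1368,0,.0592])
snap('side','s4.png')
a=cv2.imread('pics/s4.png')
cv2.imwrite('pics/s4z.png',cv2.resize(a[100:250,230:420],None,fx=4,fy=4))
E
```

```text
time: 7.08
tcp_pos: [0.452, 0.0455, 0.1426]
tcp_rot: [2.34, 0.283, -1.833]
contact_force: [2.6, 4.3, -7.7]
width: 0.25
t 7.08 tcp [0.452  0.0455 0.1426] F [ 2.6  4.3 -7.7] w 0.25
[[ 0.233  0.243 -0.942]
 [ 0.052 -0.97  -0.238]
 [-0.971  0.006 -0.239]]
q [ 0.176 -0.221 -0.283  2.197 -0.111  0.92  -1.376]
[-0.0232648   0.00168015  0.08344118]
```

View pics/s4z.png

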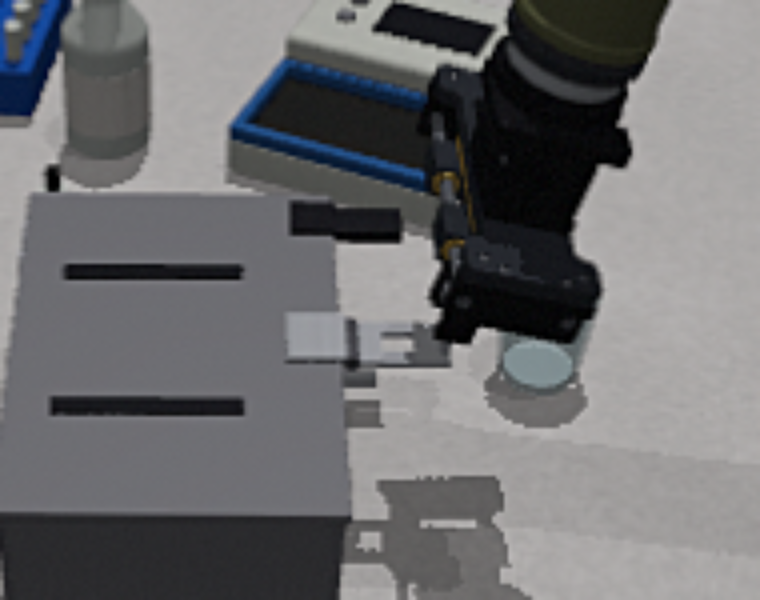

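The strap now points straight out at about (395,345) in the crop, and the lid is still shut. I'll keep swinging it.

```bash
python3 -m jog '[[[-0.009,0,-0.01],[0,0,0],0.015],[[-0.007,0,-0.012],[0,0,0],0.015],[[-0.0045,0,-0.013],[0,0,0],0.015],[[-0.002,0,-0.0135],[0,0,0],0.015],[[0.0005,0,-0.009],[0,0,0],0.015],[[0,0,0],[0,0,0],0.015]]'
python3 - <<'E'
from h import *
s=st(); print(RC.T@(s['tcp_pos']-CC)-[-.1368,0,.0592])
snap('side','s5.png')
a=cv2.imread('pics/s5.png')
cv2.imwrite('pics/s5z.png',cv2.resize(a[100:250,230:420],None,fx=4,fy=4))
E
```

```text
time: 7.88
tcp_pos: [0.5023, 0.0581, 0.1785]
tcp_rot: [2.341, 0.283, -1.831]
contact_force: [-2.7, 3.5, -2.0]
width: 0.246
t 7.88 tcp [0.5023 0.0581 0.1785] F [-2.7  3.5 -2. ] w 0.246
[[ 0.234  0.243 -0.941]
 [ 0.052 -0.97  -0.238]
 [-0.971  0.007 -0.24 ]]
q [ 0.174 -0.133 -0.304  2.051 -0.073  0.977 -1.423]
[0.02852019 0.00164211 0.11933728]
```

View pics/s5z.png

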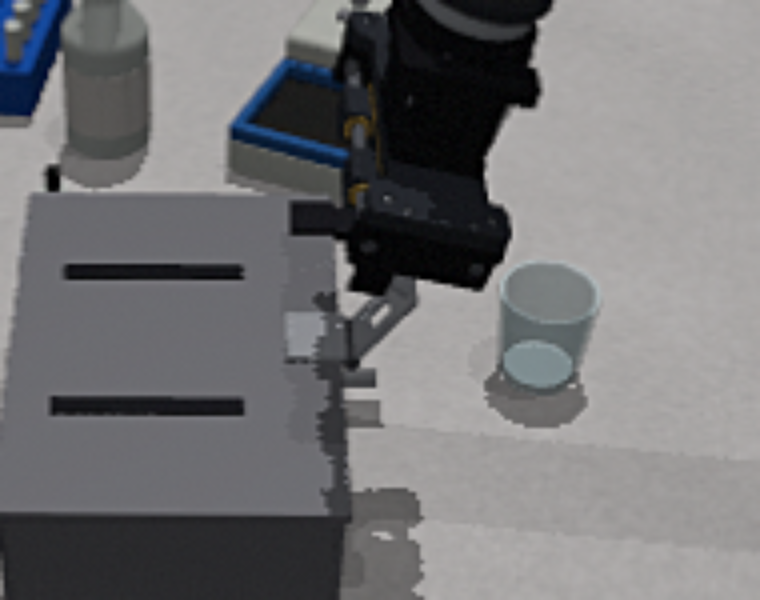

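The hasp is folded up at about 2.4 rad (in the crop around (385,310)) and the lid is shut. I'll release it and move over the pull tab.

```bash
python3 -m jog '[[[0,0,0],[0,0,0],0.06],[[0,0,0],[0,0,0],0.06],[[0,0,0],[0,0,0],0.06],[[-0.01,0,0],[0,0,0],0.06],[[-0.03,0,0],[0,0,0],0.06],[[-0.03,0,0],[0,0,0],0.06],[[-0.03,0,0],[0,0,0],0.06]]'
python3 - <<'E'
from h import *
st(); delta(ch(-.128,-.115,.25),Rd(CY,12))
E
```

```text
time: 8.8
tcp_pos: [0.4783, 0.0523, 0.2776]
tcp_rot: [2.342, 0.281, -1.828]
contact_force: [-0.0, 0.3, 0.3]
width: 0.691
t 8.8 tcp [0.4783 0.0523 0.2776] F [-0.   0.3  0.3] w 0.691
[[ 0.237  0.243 -0.941]
 [ 0.051 -0.97  -0.238]
 [-0.97   0.008 -0.242]]
q [ 0.18  -0.251 -0.274  1.946 -0.103  1.195 -1.392]
shift [0.0289 0.1167 0.002 ] 0.12 turn [ 0.07 -2.01 -0.46]
```

```bash
python3 -m jog '[[[0,0.039,0],[0,-2,-0.4],0.06],[[0.01,0.039,0.001],[0,0,0],0.06],[[0.02,0.039,0.001],[0,0,0],0.06],[[0,0,0],[0,0,0],0.06]]'
python3 - <<'E'
from h import *
s=st();snap('wrist','w6.png'); 
print(proj('wrist',[ch(-.128,-.115,.129),ch(-.142,-.128,.129),ch(-.142,-.102,.129)],s).round(1))
delta(ch(-.128,-.115,.11),Rd(CY,12))
E
```

```text
time: 9.3
tcp_pos: [0.5104, -0.0635, 0.245]
tcp_rot: [2.31, 0.28, -1.877]
contact_force: [0.4, 0.5, -0.2]
width: 0.692
t 9.3 tcp [ 0.5104 -0.0635  0.245 ] F [ 0.4  0.5 -0.2] w 0.692
[[ 0.199  0.239 -0.951]
 [ 0.049 -0.971 -0.234]
 [-0.979  0.    -0.204]]
q [ 0.26  -0.12  -0.125  1.902 -0.098  1.168 -1.164]
[[279.  232.8]
 [292.2 246.7]
 [266.  246.8]]
shift [ 0.1333 -0.0011  0.027 ] 0.136 turn [-0.11  0.11 -0.01]
```

View pics/w6.png

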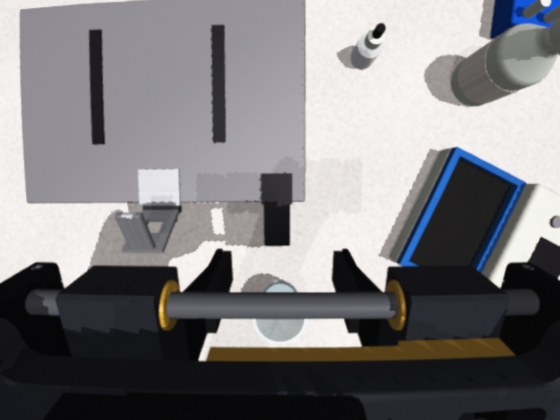

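The pull tab ends at (276,245), about 1.5 mm to the left of my prediction. Now I descend.

```bash
python3 -m jog '[[[0,-0.003,0.027],[0,0,0],0.055],[[0.04,0,0],[0,0,0],0.055],[[0.04,0,0],[0,0,0],0.055],[[0.035,0,0],[0,0,0],0.055],[[0.019,0,0],[0,0,0],0.055],[[0,0,0],[0,0,0],0.015],[[0,0,0],[0,0,0],0.015],[[0,0,0],[0,0,0],0.015],[[0,0,0],[0,0,0],0.015],[[0,0,0],[0,0,0],0.015],[[0,0,0],[0,0,0],0.015]]' 40
python3 - <<'E'
from h import *
s=st();snap('side','s6.png'); 
g0=RC.T@(s['tcp_pos']-CC); print(g0)
a=cv2.imread('pics/s6.png')
cv2.imwrite('pics/s6z.png',cv2.resize(a[80:230,230:420],None,fx=4,fy=4))
E
```

```text
time: 10.72
tcp_pos: [0.5125, -0.0576, 0.1105]
tcp_rot: [2.31, 0.284, -1.869]
contact_force: [1.1, -4.6, 3.9]
width: 0.294
t 10.72 tcp [ 0.5125 -0.0576  0.1105] F [ 1.1 -4.6  3.9] w 0.294
[[ 0.203  0.244 -0.948]
 [ 0.049 -0.97  -0.239]
 [-0.978  0.002 -0.209]]
q [ 0.252 -0.01  -0.139  2.081 -0.095  0.875 -1.158]
[-0.12654943 -0.11308488  0.11045083]
```

View pics/s6z.png

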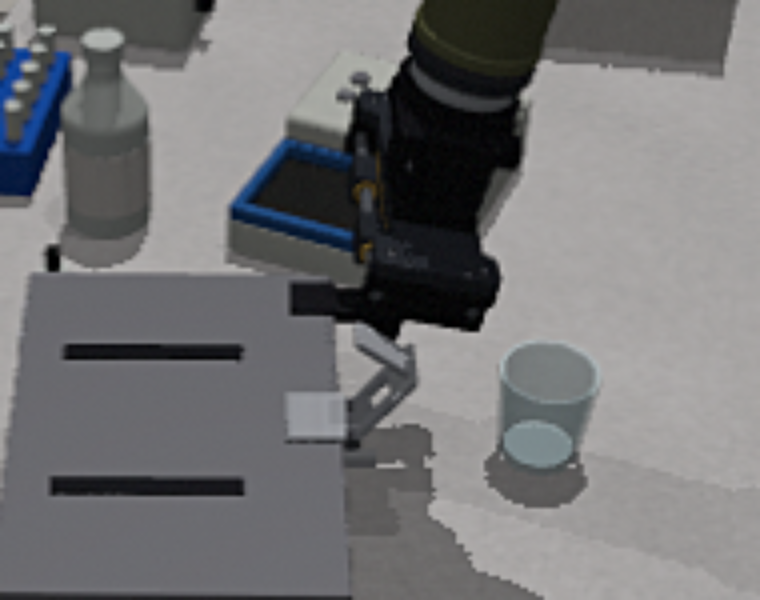

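Run:
```python
from h import *
s=telemetry.read_state(); Rm=R.from_rotvec(s['tcp_rot']).as_matrix()
r=.2235; p=np.array([-r,0])
for th in range(6,97,6):
    a=np.radians(th); n=np.array([-r*np.cos(a),r*np.sin(a)]); d=n-p; p=n
    print(th,(Rm.T@(RC@np.array([d[0],0,d[1]]))).round(4))
```

```text
6 [-0.0226  0.     -0.0061]
12 [-0.0218  0.     -0.0084]
18 [-0.0208  0.     -0.0106]
24 [-0.0196  0.     -0.0128]
30 [-0.0182  0.     -0.0147]
36 [-0.0165  0.     -0.0166]
42 [-0.0147  0.     -0.0182]
48 [-0.0127  0.     -0.0196]
54 [-0.0106  0.     -0.0209]
60 [-0.0084  0.     -0.0218]
66 [-0.006   0.     -0.0226]
72 [-0.0036  0.     -0.0231]
78 [-0.0012  0.     -0.0234]
84 [ 0.0012  0.     -0.0234]
90 [ 0.0037  0.     -0.0231]
96 [ 0.0061  0.     -0.0226]
```

```bash
python3 -m jog '[[[-0.011,0,-0.003],[0,0,0],0.015],[[-0.0115,0,-0.003],[0,0,0],0.015],[[-0.022,0,-0.0085],[0,0,0],0.015],[[-0.021,0,-0.0105],[0,0,0],0.015],[[-0.0195,0,-0.013],[0,0,0],0.015]]'
python3 - <<'E'
from h import *
s=st();snap('side','s7.png'); 
print(RC.T@(s['tcp_pos']-CC)-[-.1265,0,.1105])
a=cv2.imread('pics/s7.png')
cv2.imwrite('pics/s7z.png',cv2.resize(a[80:230,230:420],None,fx=4,fy=4))
E
```

```text
time: 11.4
tcp_pos: [0.5288, -0.0534, 0.1982]
tcp_rot: [2.304, 0.284, -1.878]
contact_force: [5.0, -5.0, -10.1]
width: 0.293
t 11.4 tcp [ 0.5288 -0.0534  0.1982] F [  5.   -5.  -10.1] w 0.293
[[ 0.195  0.243 -0.95 ]
 [ 0.048 -0.97  -0.239]
 [-0.98   0.001 -0.201]]
q [ 0.246 -0.053 -0.143  1.935 -0.086  1.07  -1.189]
[ 0.01673367 -0.11300859  0.08766922]
```

View pics/s7z.png

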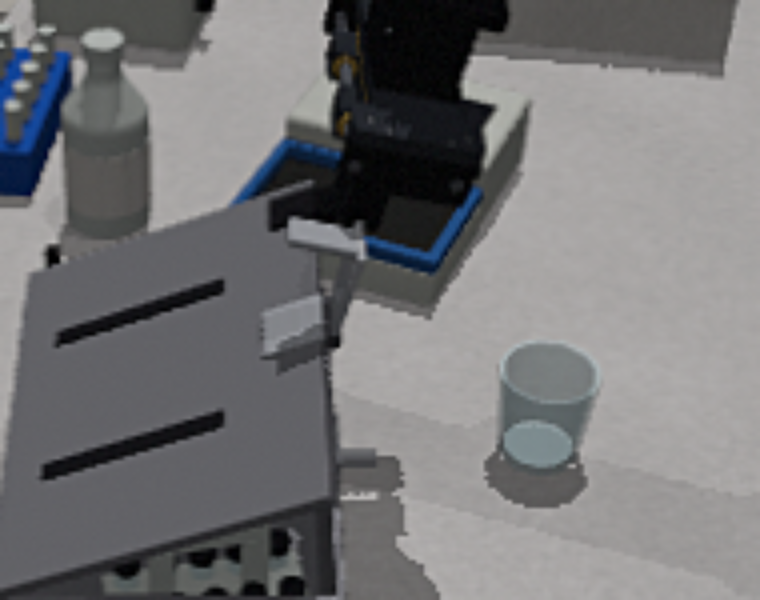

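The lid is lifting cleanly, and the rack is visible on the chest's +y side at around (200,560) in the crop. I'll continue.

```bash
python3 -m jog '[[[-0.018,0,-0.0145],[0,0,0],0.015],[[-0.0165,0,-0.0165],[0,0,0],0.015],[[-0.0145,0,-0.018],[0,0,0],0.015],[[-0.0125,0,-0.0195],[0,0,0],0.015],[[-0.0105,0,-0.021],[0,0,0],0.015],[[-0.0085,0,-0.022],[0,0,0],0.015],[[-0.006,0,-0.0225],[0,0,0],0.015],[[-0.0035,0,-0.023],[0,0,0],0.015],[[-0.001,0,-0.0235],[0,0,0],0.015],[[0.001,0,-0.0235],[0,0,0],0.015]]'
python3 - <<'E'
from h import *
s=st();snap('side','s8.png'); 
print(RC.T@(s['tcp_pos']-CC)-[-.1265,0,.1105])
E
```

```text
time: 12.7
tcp_pos: [0.7049, -0.0095, 0.3327]
tcp_rot: [2.306, 0.282, -1.875]
contact_force: [-7.2, -5.2, 8.7]
width: 0.293
t 12.7 tcp [ 0.7049 -0.0095  0.3327] F [-7.2 -5.2  8.7] w 0.293
[[ 0.198  0.243 -0.95 ]
 [ 0.047 -0.97  -0.238]
 [-0.979  0.002 -0.204]]
q [ 0.146  0.264 -0.186  1.324  0.007  1.356 -1.354]
[ 0.1982818  -0.11327024  0.22216769]
```

View pics/s8.png

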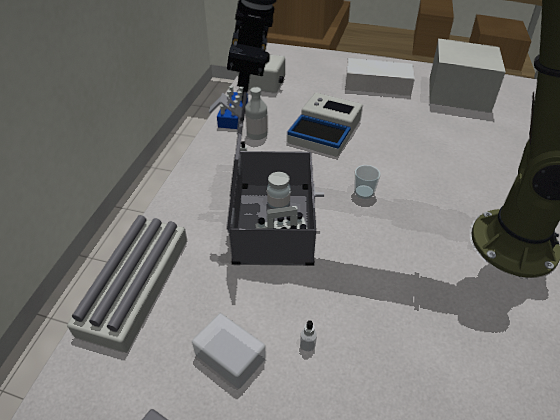

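The lid is at about 84°. A little more will bring it upright, then I release it.

```bash
python3 -m jog '[[[0.003,0,-0.018],[0,0,0],0.015],[[0.002,0,-0.009],[0,0,0],0.015],[[0,0,0],[0,0,0],0.015],[[0,0,0],[0,0,0],0.06],[[0,0,0],[0,0,0],0.06],[[0,0,0],[0,0,0],0.06],[[-0.02,0,0],[0,0,0],0.06],[[-0.025,0,0],[0,0,0],0.06],[[0,0,0],[0,0,0],0.06]]'
python3 - <<'E'
from h import *
s=st();snap('side','s9.png'); 
print(RC.T@(s['tcp_pos']-CC)-[-.1265,0,.1105])
delta(ch(-.1,-.0,.36),Rd(CY,0))
snap('top','t9.png')
for c in ('top','side'):
  for t in ('rack_mid','jar_mid','lid_tab'):
    r=models.look_for(c,t); print(c,t,[(np.round(a['xyz'],4).tolist(),(RC.T@(np.array(a['xyz'])-CC)).round(3).tolist(),round(a['p'],2)) for a in r[:3]])
E
```

```text
time: 13.88
tcp_pos: [0.7245, -0.003, 0.3798]
tcp_rot: [2.314, 0.285, -1.864]
contact_force: [0.5, -0.1, 0.3]
width: 0.689
t 13.88 tcp [ 0.7245 -0.003   0.3798] F [ 0.5 -0.1  0.3] w 0.689
[[ 0.207  0.244 -0.947]
 [ 0.05  -0.97  -0.239]
 [-0.977  0.002 -0.213]]
q [ 0.128  0.305 -0.186  1.183  0.015  1.448 -1.368]
[ 0.2188275  -0.11177023  0.26929899]
shift [-0.0232 -0.1118  0.1912] 0.223 turn [  0.06 -12.11  -0.07]
top rack_mid [([0.5693, 0.1383, 0.0472], [-0.024, 0.063, 0.047], 0.82)]
top jar_mid [([0.3935, -0.0995, 0.0293], [-0.252, -0.125, 0.029], 0.66), ([0.7194, 0.1151, 0.3427], [0.116, 0.004, 0.343], 0.63), ([0.6051, 0.0167, 0.0906], [-0.019, -0.064, 0.091], 0.59)]
top lid_tab [([0.6964, 0.1179, 0.2604], [0.095, 0.012, 0.26], 0.9)]
side rack_mid [([0.5689, 0.1439, 0.0631], [-0.023, 0.069, 0.063], 0.56)]
side jar_mid [([0.6085, 0.0357, 0.0588], [-0.011, -0.046, 0.059], 0.93)]
side lid_tab [([0.69, 0.1303, 0.28], [0.091, 0.026, 0.28], 0.82)]
```

View pics/s9.png

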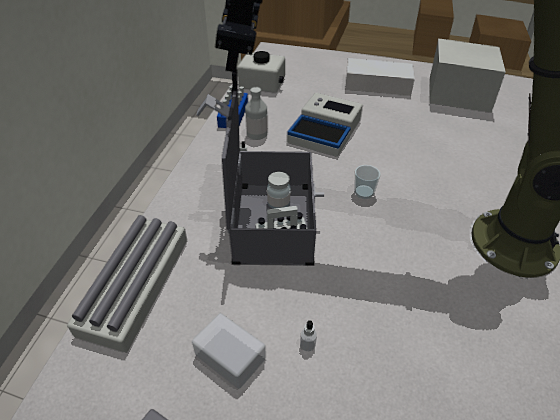

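View pics/t9.png

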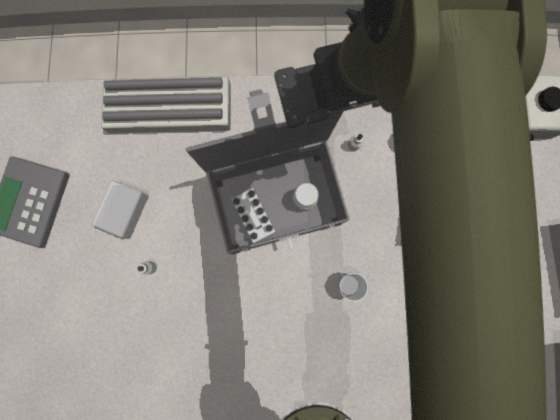

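The lid stands upright. The chest interior shows the rack at around (254,215) in the top view and the jar at (306,195). I'll move to a viewing pose over the rack.

Run:
```python
from h import *
delta(ch(-.09,.065,.33),Rd(CY,0))
```

```text
shift [ 0.0063 -0.1768  0.1864] 0.257 turn [  0.06 -11.85  -0.  ]
```

```bash
python3 -m jog '[[[-0.012,0,0.03],[0,0,0],0.06],[[0,-0.03,0.04],[0,0,0],0.06],[[0.004,-0.037,0.04],[0,0,0],0.06],[[0.005,-0.037,0.04],[0,0,0],0.06],[[0.005,-0.037,0.036],[0,-4,0],0.06],[[0.005,-0.036,0],[0,-8,0],0.06],[[0,0,0],[0,0,0],0.06],[[0,0,0],[0,0,0],0.06]]'
python3 - <<'E'
from h import *
s=st();snap('wrist','w10.png'); 
delta(ch(-.09,.065,.33),Rd(CY,0))
r=models.look_for('wrist','rack_mid'); print([(np.round(a['xyz'],4).tolist(),round(a['p'],2)) for a in r[:3]])
a=cv2.imread('pics/w10.png')
E
```

```text
time: 15.28
tcp_pos: [0.5054, 0.1237, 0.3298]
tcp_rot: [2.089, 0.258, -2.091]
contact_force: [0.1, 0.0, 0.6]
width: 0.692
t 15.28 tcp [0.5054 0.1237 0.3298] F [0.1 0.  0.6] w 0.692
[[-0.001  0.244 -0.97 ]
 [-0.001 -0.97  -0.244]
 [-1.     0.001  0.001]]
q [ 0.04   0.028 -0.338  1.581  0.01   1.536 -1.622]
shift [ 0.0002 -0.001   0.0006] 0.001 turn [-0.03  0.02 -0.06]
[([0.5739, 0.1441, 0.0644], 0.63)]
```

View pics/w10.png

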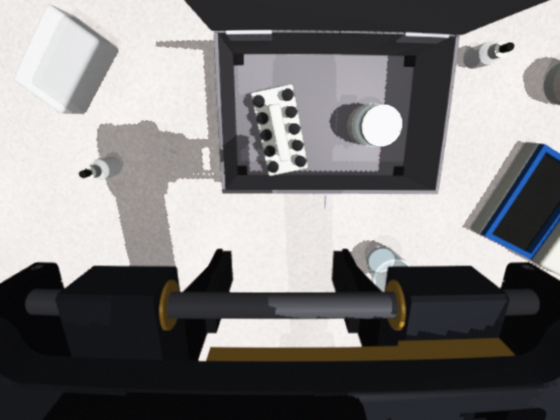

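Run:
```python
import cv2
a=cv2.imread('pics/w10.png')
cv2.imwrite('pics/w10z.png',cv2.resize(a[75:185,235:335],None,fx=5.4,fy=5.4,interpolation=cv2.INTER_CUBIC))
```

```text
(no output)
```

View pics/w10z.png

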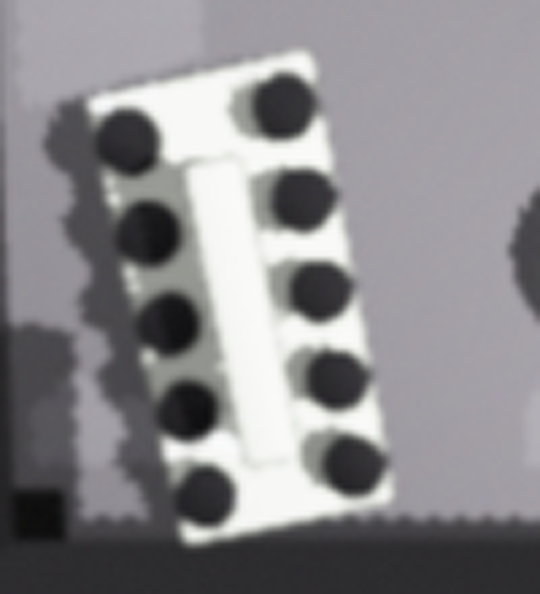

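```bash
cat >> h.py <<'E'
def fitrect(P):
    for k in range(4):
        d=P[(k+1)%4]-P[k]; print(np.linalg.norm(d).round(4),np.degrees(np.arctan2(d[1],d[0])).round(2),end=' | ')
    print('ctr',P.mean(0).round(4))
E
python3 - <<'E'
from h import *
s=telemetry.read_state()
c=np.array([(186,165),(238,155),(296,458),(247,468)],float)/5.4-.4+[235,75]
P=onz('wrist',c,.11,s); fitrect(P); print('chest',RC.T@(P.mean(0)-CC))
c=np.array([(90,103),(312,52),(393,497),(188,545)],float)/5.4-.4+[235,75]
for z in (.045,.05,.055): fitrect(onz('wrist',c,z,s))
E
```

```text
0.0119 -65.65 | 0.0692 -154.73 | 0.0118 115.52 | 0.0694 25.36 | ctr [0.5725 0.143  0.11  ]
chest [-0.01952807  0.06690551  0.11      ]
0.0591 -63.83 | 0.1179 -154.44 | 0.0587 117.3 | 0.119 25.79 | ctr [0.5726 0.1423 0.045 ]
0.0585 -63.83 | 0.1166 -154.44 | 0.058 117.3 | 0.1177 25.79 | ctr [0.5727 0.1423 0.05  ]
0.0578 -63.83 | 0.1153 -154.44 | 0.0573 117.3 | 0.1164 25.79 | ctr [0.5729 0.1423 0.055 ]
```

Run:
```python
from h import *
delta([.5726,.1428,.17],Rd(25.3,0))
```

```text
shift [ 0.1604 -0.0031 -0.0701] 0.175 turn [-1.127e+01  1.000e-02 -6.000e-02]
```

```bash
python3 -m jog '[[[0.02,-0.001,-0.035],[0,0,0],0.055],[[0.04,-0.002,-0.035],[0,0,0],0.055],[[0.05,0,0],[-6,0,0],0.055],[[0.05,0,0],[-5.2,0,0],0.055],[[0,0,0],[0,0,0],0.055],[[0,0,0],[0,0,0],0.055]]'
python3 - <<'E'
from h import *
s=st();snap('wrist','w11.png'); 
print(proj('wrist',[[.5726,.1428,.11]],s))
delta([.5726,.1428,.084],Rd(25.3,0))
E
```

```text
time: 16.12
tcp_pos: [0.5734, 0.1438, 0.1725]
tcp_rot: [1.98, 0.441, -1.975]
contact_force: [0.6, -0.0, 0.9]
width: 0.633
t 16.12 tcp [0.5734 0.1438 0.1725] F [ 0.6 -0.   0.9] w 0.633
[[ 0.003  0.426 -0.905]
 [-0.    -0.905 -0.426]
 [-1.     0.001 -0.002]]
q [ 0.023  0.245 -0.366  1.662  0.093  1.249 -1.493]
[[282.75975919 231.36145412]]
shift [0.0892 0.0006 0.002 ] 0.089 turn [-0.06 -0.21 -0.1 ]
```

View pics/w11.png

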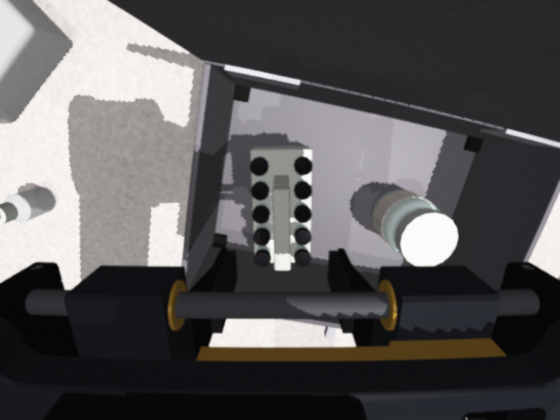

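The handle bar is at (282,225), square and centred between the fingers. I descend and grip.

```bash
python3 -m jog '[[[0.04,0,0.001],[0,0,0],0.055],[[0.03,0,0.001],[0,0,0],0.055],[[0.018,0,0],[0,0,0],0.055],[[0,0,0],[0,0,0],0.055],[[0,0,0],[0,0,0],0.005],[[0,0,0],[0,0,0],0.005],[[0,0,0],[0,0,0],0.005],[[0,0,0],[0,0,0],0.005],[[0,0,0],[0,0,0],0.005],[[0,0,0],[0,0,0],0.005],[[0,0,0],[0,0,0],0.005]]' 40
python3 - <<'E'
from h import *
s=st()
E
```

```text
time: 17.55
tcp_pos: [0.5701, 0.1431, 0.0819]
tcp_rot: [1.975, 0.444, -1.977]
contact_force: [0.0, -0.3, 0.5]
width: 0.157
t 17.55 tcp [0.5701 0.1431 0.0819] F [ 0.  -0.3  0.5] w 0.157
[[-0.001  0.428 -0.904]
 [-0.001 -0.904 -0.428]
 [-1.     0.     0.001]]
q [ 0.013  0.322 -0.359  1.761  0.127  1.082 -1.517]
```

```bash
python3 -m jog '[[[-0.008,0,0],[0,0,0],0.005],[[-0.015,0,0],[0,0,0],0.005],[[-0.025,0,0],[0,0,0],0.005],[[-0.03,0,0],[0,0,0],0.005],[[-0.03,0,0],[0,0,0],0.005],[[-0.03,0,0],[0,0,0],0.005],[[-0.017,0,0],[0,0,0],0.005],[[0,0,0],[0,0,0],0.005]]'
python3 - <<'E'
from h import *
s=st();snap('wrist','w12.png'); snap('side','s12.png')
delta([.567,-.294,.235],Rd(-10.9,0))
snap('top','t12.png');r=models.look_for('top','tray'); print([(np.round(a['xyz'],4).tolist(),round(a['p'],2)) for a in r[:3]])
E
```

```text
time: 18.55
tcp_pos: [0.5709, 0.1437, 0.2384]
tcp_rot: [1.978, 0.444, -1.974]
contact_force: [-0.0, 0.5, -3.5]
width: 0.155
t 18.55 tcp [0.5709 0.1437 0.2384] F [-0.   0.5 -3.5] w 0.155
[[ 0.002  0.428 -0.904]
 [-0.    -0.904 -0.428]
 [-1.     0.001 -0.001]]
q [ 0.028  0.203 -0.37   1.578  0.075  1.373 -1.478]
shift [0.0014 0.3939 0.1896] 0.437 turn [36.26  0.17 -0.05]
[([0.7454, -0.1101, 0.0481], 0.66)]
```

View pics/s12.png

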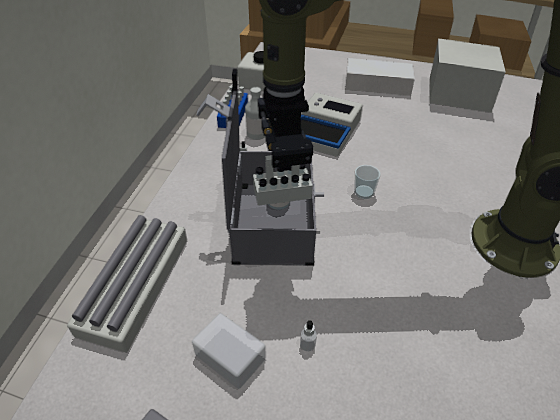

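View pics/w12.png

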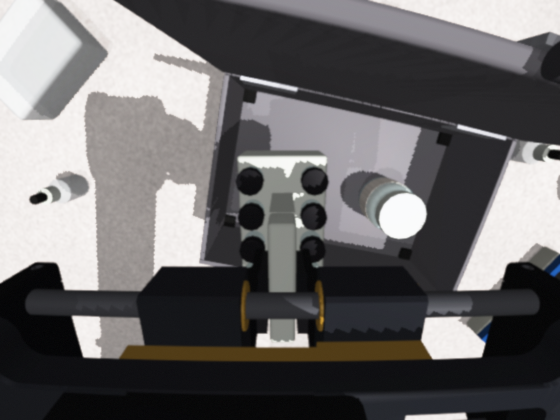

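```bash
python3 -m jog '[[[0,0.016,0.008],[0,0,0],0.005],[[0,0.032,0.015],[0,0,0],0.005],[[0,0.04,0.019],[0,0,0],0.005],[[0,0.042,0.02],[0,0,0],0.005],[[0,0.042,0.02],[0,0,0],0.005],[[0,0.042,0.02],[0,0,0],0.005],[[0,0.042,0.02],[0,0,0],0.005],[[0,0.042,0.02],[0,0,0],0.005],[[0,0.04,0.02],[0,0,0],0.005],[[0,0.032,0.015],[0,0,0],0.005],[[0,0.018,0.009],[0,0,0],0.005],[[0,0.006,0.004],[0,0,0],0.005]]'
python3 -m jog '[[[0,0,0],[6,0,0],0.005],[[0,0,0],[8,0,0],0.005],[[0,0,0],[8,0,0],0.005],[[0,0,0],[8,0,0],0.005],[[0,0,0],[6.3,0,0],0.005],[[0,0,0],[0,0,0],0.005],[[0,0,0],[0,0,0],0.005]]'
python3 - <<'E'
from h import *
s=st();snap('wrist','w13.png'); snap('side','s13.png'); snap('top','t13.png')
delta([.567,-.294,.235],Rd(-10.9,0))
Rt=R.from_euler('z',-10.9,degrees=True).as_matrix()
print(proj('wrist',[np.array([.567,-.294,.042])+Rt@np.array([a*.083,b*.053,0]) for a,b in((1,1),(1,-1),(-1,-1),(-1,1))],s).round(1))
E
```

```text
time: 20.25
tcp_pos: [0.5664, -0.2954, 0.2367]
tcp_rot: [1.975, 0.443, -1.98]
contact_force: [0.1, 0.4, -3.8]
width: 0.156
time: 21.12
tcp_pos: [0.5675, -0.2929, 0.2373]
tcp_rot: [-2.122, 0.2, 2.124]
contact_force: [0.8, -0.9, -4.3]
width: 0.161
t 21.12 tcp [ 0.5675 -0.2929  0.2373] F [ 0.8 -0.9 -4.3] w 0.161
[[-0.001 -0.187 -0.982]
 [-0.    -0.982  0.187]
 [-1.     0.     0.001]]
q [ 0.439  0.29  -0.006  1.461  0.002  1.392 -1.325]
shift [0.0023 0.0003 0.0003] 0.002 turn [ 0.03  0.05 -0.05]
[[237.8 122. ]
 [329.7 122.2]
 [323.6 254.1]
 [242.9 253.9]]
```

View pics/w13.png

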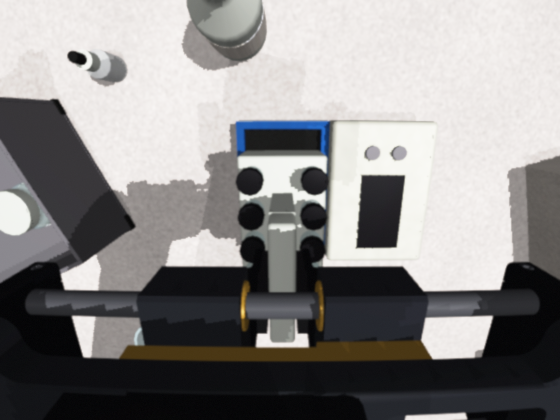

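View pics/s13.png

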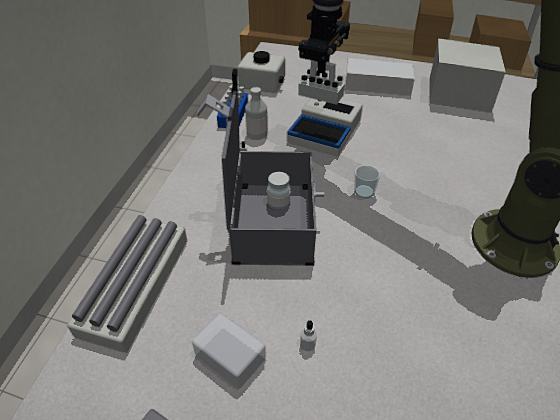

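The tray's far edge is at v=122, u 237–328, as predicted to about 1 px. The rack is square above it, so I lower it.

```bash
python3 -m jog '[[[0.02,0,0.002],[0,0,0],0.005],[[0.03,0,0],[0,0,0],0.005],[[0.03,0,0],[0,0,0],0.005],[[0.025,0,0],[0,0,0],0.005],[[0.012,0,0],[0,0,0],0.005],[[0.004,0,0],[0,0,0],0.005],[[0,0,0],[0,0,0],0.005]]'
python3 -m jog '[[[0.003,0,0],[0,0,0],0.005],[[0.002,0,0],[0,0,0],0.005],[[0.001,0,0],[0,0,0],0.005],[[0,0,0],[0,0,0],0.005]]'
python3 - <<'E'
from h import *
s=st();snap('wrist','w14.png');
E
```

```text
time: 22.15
tcp_pos: [0.5657, -0.294, 0.1171]
tcp_rot: [-2.122, 0.205, 2.122]
contact_force: [-0.8, -0.3, -4.2]
width: 0.156
time: 22.65
tcp_pos: [0.5651, -0.2938, 0.1103]
tcp_rot: [-2.12, 0.204, 2.123]
contact_force: [0.2, 0.2, -3.6]
width: 0.159
t 22.65 tcp [ 0.5651 -0.2938  0.1103] F [ 0.2  0.2 -3.6] w 0.159
[[-0.001 -0.19  -0.982]
 [-0.001 -0.982  0.19 ]
 [-1.     0.001  0.001]]
q [ 0.443  0.366 -0.008  1.621  0.004  1.155 -1.328]
```

View pics/w14.png

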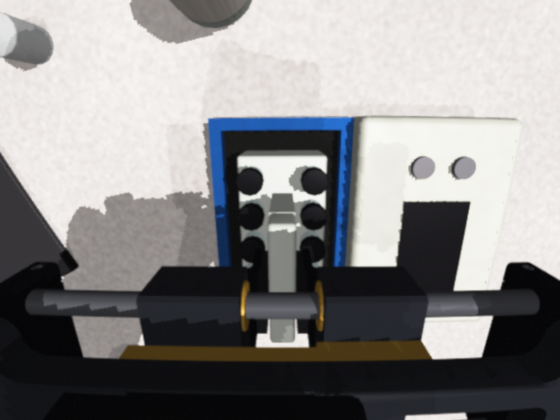

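The rack is inside the lips with even gaps (rack u 238–328, inner tray 222–340). I'll lower it in 1 mm steps until it touches.

```bash
python3 -m jog '[[[0.001,0,0],[0,0,0],0.005],[[0.001,0,0],[0,0,0],0.005],[[0,0,0],[0,0,0],0.005]]'; python3 -m jog '[[[0.001,0,0],[0,0,0],0.005],[[0,0,0],[0,0,0],0.005]]';python3 -m jog '[[[0.001,0,0],[0,0,0],0.005],[[0,0,0],[0,0,0],0.005]]'
```

```text
time: 23.08
tcp_pos: [0.5651, -0.2937, 0.1081]
tcp_rot: [-2.12, 0.204, 2.123]
contact_force: [-1.0, 0.9, -4.4]
width: 0.153
time: 23.32
tcp_pos: [0.5651, -0.2938, 0.1072]
tcp_rot: [-2.12, 0.204, 2.123]
contact_force: [0.8, 0.8, -3.9]
width: 0.155
time: 23.58
tcp_pos: [0.5652, -0.294, 0.107]
tcp_rot: [-2.121, 0.205, 2.122]
contact_force: [-1.9, 0.1, 0.2]
width: 0.161
```

The load is now on the tray, so I release and retreat upward.

```bash
python3 -m jog '[[[0.0005,0,0],[0,0,0],0.005],[[0,0,0],[0,0,0],0.03],[[0,0,0],[0,0,0],0.045],[[0,0,0],[0,0,0],0.045],[[0,0,0],[0,0,0],0.045],[[-0.01,0,0],[0,0,0],0.045],[[-0.02,0,0],[0,0,0],0.045],[[-0.04,0,0],[0,0,0],0.045],[[-0.05,0,0],[0,0,0],0.045],[[-0.03,0,0.03],[0,0,0],0.045],[[0,0,0.05],[0,0,0],0.045],[[0,0,0.01],[0,0,0],0.045]]'
python3 - <<'E'
from h import *
s=st();snap('wrist','w15.png'); snap('side','s15.png'); snap('top','t15.png')
for t in ('rack_mid','beaker','jar_mid'):
  r=models.look_for('side',t); print(t,[(np.round(a['xyz'],4).tolist(),round(a['p'],2)) for a in r[:2]])
E
```

```text
time: 25.08
tcp_pos: [0.4749, -0.2771, 0.2584]
tcp_rot: [-2.123, 0.208, 2.12]
contact_force: [0.7, 0.8, 0.1]
width: 0.516
t 25.07 tcp [ 0.4749 -0.2771  0.2584] F [0.7 0.8 0.1] w 0.516
[[ 0.001 -0.192 -0.981]
 [-0.003 -0.981  0.192]
 [-1.     0.002 -0.002]]
q [ 4.730e-01  9.200e-02  6.000e-03  1.652e+00  1.000e-03  1.396e+00
 -1.285e+00]
rack_mid [([0.5642, -0.2719, 0.0696], 0.85)]
beaker [([0.3945, -0.0705, 0.0482], 0.66)]
jar_mid [([0.6095, 0.0404, 0.0611], 0.85)]
```

View pics/w15.png

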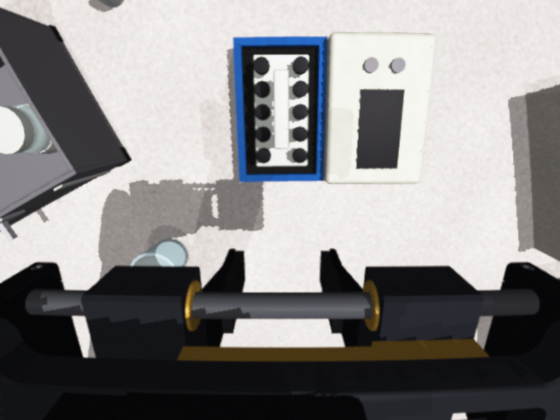

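View pics/s15.png

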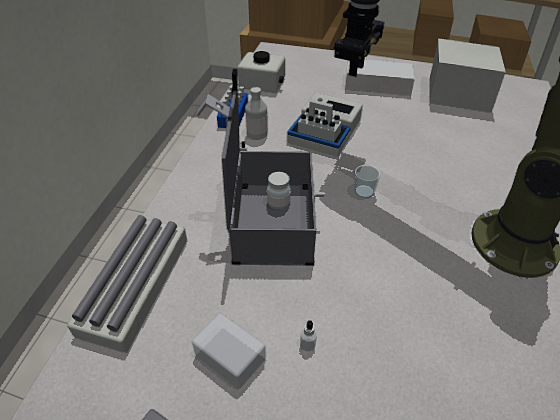

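The rack sits flat and square in the tray (wrist view, around (281,110)). The lid is upright and the jar is still in the chest. The loose items look unmoved and the arm is clear.

Run:
```python
from h import *
print(manip.finish_job())
```

```text
the job is handed in; nothing more can be done
None
```

The rack is standing in the loader tray, and I handed the job in at about 25 s of the 72 s allowed.

**What I did**
- I pinched the hasp tab and swung it to about 2.4 rad while the lid stayed shut, then released it.
- I raised the lid by its pull tab to about upright, roughly 91° from the tool's path, and left it open.
- I lifted the rack by its handle, carried it upright, and turned it square with the tray. I lowered it in 1 mm steps until the tray took its weight, then opened the fingers and backed off upward.

**What the last checks showed**
- **Rack:** the wrist picture shows it inside the tray, square by eye, with a visible gap to the lip on all sides.
- **Lid, jar and loose things:** the side picture shows the lid upright and the jar still in the chest. The loose things look where they were, judged by eye.
- **Contact:** the force reading was near zero and the gripper was clear of everything. The largest force I read between moves was about 13 N.

**What disagreed**
- The side network put the middle of the rack at y = -0.272, about 22 mm off the tray centre at -0.294. It reports the middle of the visible surface, seen from one side, so I trusted the wrist picture.
- The networks also put the hasp and lid tab points on other parts of the chest at times. I used my own pixel fits for the grasps.
- I asked for a 20° tool tilt at the hasp and the arm reached only about 14°, which was enough.

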